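# Space the bars of a steel grate in a fit-up jig

### The job

Set the three loose bars of this grate to equal gaps before it is welded: with the saddle spacer held in the hand and its thick leg towards the fixed end bar, straddle the bar next to the end bar and draw it up until the spacer's thick leg bears firmly, but gently, on the end bar; hold it there a moment, then step the spacer on to the second and the third bar in turn, drawing each up to the bar before it without shoving that one out of place. Finally stand the spacer upright on the bench top, off the jig, and let it go; leave the hammer, brush and can alone.

Things in the scene. Friction and masses are not known exactly. Their poses are not given: they have to be found in the camera images.
- jig: Grey fixed plate, 170 (x) x 250 (y) x 18 (z) mm, on the bench, with a dark rail 10 mm wide and 12 mm high along both long edges. Origin: centre of its underside, on the bench top. The row of bars runs along its y axis, the fixed end bar near the -y end; all bars lie along its x axis, centred on x = 0, and do not turn.
- endbar: Flat steel bar standing on edge, 130 (x) x 8 (y) x 40 (z) mm, fixed to the jig as the first bar of the row; two small dark blocks 22 mm high back it on its -y side. Origin: centre of its underside, on the jig plate's top; x along its length, y along the row, away from the end bar.
- bar1: Flat steel bar standing on edge, 130 (x) x 8 (y) x 40 (z) mm, the loose bar next to the end bar; slides only along the row (y), cannot turn or lift, about 7 N of dry friction, stays where it is left; it starts 8 to 24 mm too far from the end bar. Origin: centre of its underside, on the jig plate's top; x along its length, y along the row, away from the end bar.
- bar2: Flat steel bar standing on edge, 130 (x) x 8 (y) x 40 (z) mm, the second loose bar; slides only along the row (y), cannot turn or lift, about 7 N of dry friction, stays where it is left; it starts 32 to 62 mm clear of bar 1. Origin: centre of its underside, on the jig plate's top; x along its length, y along the row, away from the end bar.
- bar3: Flat steel bar standing on edge, 130 (x) x 8 (y) x 40 (z) mm, the third loose bar; slides only along the row (y), cannot turn or lift, about 7 N of dry friction, stays where it is left; it starts 32 to 62 mm clear of bar 2. Origin: centre of its underside, on the jig plate's top; x along its length, y along the row, away from the end bar.
- spacer: Loose aluminium saddle spacer, 0.2 to 0.3 kg, standing upright. Body 50 (x) x 42 (y) x 38 (z) mm; on it a grip 30 (x) x 20 (y) mm from z = 38 to 84 mm. Origin: centre of its underside, below the grip; z up. Below z = 28 mm a slot along x splits it: thick leg y = -21 to 3 mm (24 mm), slot y = 3 to 13 mm (10 mm), thin leg y = 13 to 21 mm. The slot's mouth tapers over the lowest 8 mm to 16 mm wide.
- spacer_slot (a point): Middle of the slot's mouth, at y = 8 mm on the spacer's underside, axes as the spacer's. Slot roof 28 mm above; it need not sit on the bar. The taper shifts a bar a few mm off. With the spacer astride a bar and drawn to the row's -y, the thin leg pushes the bar until the thick leg meets the bar before; that leaves 24 mm + 2 mm play = 26 mm gap, the right one (34 mm between bar centres).
- hammer: Bystander: hammer lying on the bench, 260 mm long; origin on the bench under its middle.
- brush: Bystander: brush lying on the bench, 200 mm long; origin on the bench under its middle.
- spray: Bystander: white can with a black cap standing on the bench, 60 mm across, 170 mm high; origin at the centre of its underside.
Mind the look-alikes: they are no part of the job. Of the things that look like the spacer, take the one that is farthest to the robot's left at the start.

How it is judged:
On the way, in this order (a step that is already met when the one before it is completed fails the run):
1. the spacer straddles bar 1 and is pinched between bar 1 and the fixed end bar, pressing at least 2 N on each, for 0.2 s (contact force between spacer and endbar above 2 N and contact force between spacer and bar1 above 2 N and y of bar1 in the frame of endbar between 0.032 and 0.036 m), for 0.2 s.
2. the spacer straddles bar 2 and is pinched between bar 2 and bar 1, pressing at least 2 N on each, for 0.2 s (contact force between spacer and bar1 above 2 N and contact force between spacer and bar2 above 2 N and y of bar2 in the frame of bar1 between 0.032 and 0.036 m), for 0.2 s.
3. the spacer straddles bar 3 and is pinched between bar 3 and bar 2, pressing at least 2 N on each, for 0.2 s (contact force between spacer and bar2 above 2 N and contact force between spacer and bar3 above 2 N and y of bar3 in the frame of bar2 between 0.032 and 0.036 m), for 0.2 s.
At the end, for the whole second after the job is handed in: All three gaps are 26 mm within 1.5 mm (bar centres 34 mm apart), and the spacer stands upright on the bench top (underside within 6 mm of it, within 0.1 rad), released and at rest (y of bar1 in the frame of endbar between 0.0325 and 0.0355 m and y of bar2 in the frame of bar1 between 0.0325 and 0.0355 m and y of bar3 in the frame of bar2 between 0.0325 and 0.0355 m and height (world z) of spacer below 0.006 m and angle between spacer's own z axis and vertical below 0.1 rad and linear speed of spacer below 0.02 m/s); the robot touches nothing.
It fails at once if the spacer is pressed on the end bar or on any bar with more than 30 N (contact force between spacer and endbar above 30 N or contact force between spacer and bar1 above 30 N or contact force between spacer and bar2 above 30 N or contact force between spacer and bar3 above 30 N).
It fails at once if the hammer, the brush or the can is moved more than 30 mm (distance of any of hammer, brush, spray from where it was at the start of the episode above 0.03 m).
It also fails if it takes over 72 s, if anything falls off the work surface, if the arm or the gripper's body presses on something with over 40 N, if the wrist force passes 120 N, or if a joint passes its speed limit or range.

### The arm

A 6-joint arm with a two-finger parallel gripper is mounted at the origin on the work surface. World frame = base frame: x ahead of the robot, y to its left, z up, the work surface at z = 0. Lengths are in m, angles in rad, forces in N, time in s.
With the tool pointing down it reaches from about 0.275 to 0.875 m from the base axis. Payload 12.5 kg.
Tool frame: the origin (TCP) lies midway between the tips of the shut fingers; the grasp point (between the pads) lies 19 mm behind it; x points along the fingers, y is the direction in which the jaws open and shut, and the axes are right-handed (so a half turn about x gives the same grasp; the last joint's range is limited). The gripper opens to 85 mm and grips with 20 to 120 N. Pads are 22 mm wide; open, the fingers measure 114 mm over their backs; the gripper's body (76 mm by 85 mm) begins 54 mm behind the grasp point. The pads swing forward as they close: fully open they stand 13 mm farther back than shut.
Start: joints at [1.037, 0.351, 1.652, -0, 1.139, -0.085], TCP at [0.239, 0.496, 0.231] pointing down, gripper open.
Joint ranges: [-2.75, 2.75], [-0.79, 2.1], [0.01, 2.65], [-1.57, 4.71], [0.07, 3.14], [-2.87, 2.87]. Speed limits (rad/s): [2.22, 2.22, 2.79, 3.14, 3.14, 3.14].

### API

Orientations are given as a unit quaternion [w, x, y, z].
In Python, from rig import get_obs, capture, hand_in gives the robot as it stands.
- The arm moves only by the shell command python3 -m handwheel 'ROWS' [FORCE]. ROWS is a JSON object of lists of equal length, an entry for each row: "gripper": the closure, from -1 (fully open) to 1 (shut), so that 0 is half open; "offset": the shift along the tool's x, y, z in cm, a list of three; "dr": the turn, a rotation vector about the tool's x, y, z in degrees, a list of three. In form: {"gripper": [gripper, ...], "offset": [[tx, ty, tz], ...], "dr": [[wx, wy, wz], ...]}. A call has 1 to 5 rows; each row is the pose to reach, as a shift and turn from the pose measured when the call began, along the tool's axes at that moment; what a row does not reach only later rows make up. A row lasts 1/8 s, in which the tool goes at most 62.5 mm and 10.7 degrees, less where a joint would pass 70% of its speed; a pose out of reach is approached as far as the arm can. A call with a gripper value outside its range is refused whole. The fingers move at their own pace and stop on an object; FORCE is the grip in N (left out, the last holds). Time passes only in rows, so rows that repeat a pose let the fingers close. It gives the time, the measured TCP pose, the force and the opening at its end, in the units of the state.
- get_obs(): the state, without advancing time (a new reading comes with each control period).
- capture(name): name is "side" or "top" or "wrist"; returns a dict with "img" (420x560x3 uint8, red, green, blue), "z_map" (420x560 float32, m along the optical axis (not along the pixel's ray), 0 where there is no reading), "fx", "fy", "cx", "cy" (pixels), "xyz" and "attitude" of the camera in the world. Camera axes: x right, y down, z forward; pixel columns grow to the right and rows downward; lengths in m; the calibration is good to about 2 mm. A picture is of the moment at which its call begins.
- hand_in(): hands the job in, once; it reports no verdict.
The state is a dict: "clock": time; "joints": joint angles; "dq": joint speeds; "joint_efforts": joint torques, N m; "ee_pos": TCP position; "ee_rot": TCP orientation; "wrist_force": force on the tool from outside, world axes, zero at the start; "moment": the same for the moment, N m; "gripper_width": opening from 0.0 (shut) to 1.0 (fully open).
Only numpy, scipy, OpenCV 4.12 (cv2) and the standard library are available. Lean on these libraries where they do the work, as an engineer would, in place of code of your own. Each camera call takes 0.05 s, during which the arm holds its last target. There are 200 camera calls.

## Working session

There is one attempt and no reset: what is moved stays moved. The work goes in short steps, Python scripts to look and compute and a shell command to move; the robot and the scene stay as the last step left them, time stands still between calls to the robot, and variables do not carry over. Pictures are saved under pics/ and viewed, on a budget of 10 in all, crops included, one or two more only if the job needs it, and the job is handed in when it is done.

```bash
ls; mkdir -p pics; python3 - <<'E'
from rig import *
import cv2,numpy as np
o=get_obs();print(o)
for n in("top","side"):
    c=capture(n);cv2.imwrite(f"pics/{n}0.png",cv2.cvtColor(c["img"],cv2.COLOR_RGB2BGR));np.savez(f"pics/{n}0.npz",**c)
    print(n,c["fx"],c["fy"],c["cx"],c["cy"],c["xyz"],c["attitude"])
E
```

```text
pics
{'clock': 0.0, 'joints': array([ 1.03741027e+00,  3.51247081e-01,  1.65240539e+00,  8.75920258e-06,
        1.13910997e+00, -8.45998090e-02]), 'dq': array([ 0.00078577, -0.00097123, -0.00059214, -0.00121497, -0.00015701,
        0.0002895 ]), 'joint_efforts': array([-8.19633215e-06, -5.06069183e+01, -2.91422117e+01, -4.40737972e-05,
        4.36176866e-03, -3.92112284e-06]), 'ee_pos': array([0.23843918, 0.49526762, 0.23075959]), 'ee_rot': array([ 0.68925028,  0.15694978,  0.68950718, -0.15773606]), 'wrist_force': array([-0.4669537 ,  0.613864  , -0.33757177]), 'moment': array([-0.04581845,  0.00680864, -0.00415081]), 'gripper_width': 1.0015428399403599}
top 426.36992268463166 426.36992268463166 278.31712994354166 206.2400315794563 [0.41348815 0.00158882 1.33448895] [ 0.04480937 -0.69784465  0.71335137 -0.04620378]
side 524.7247074415625 524.7247074415625 279.6363686928131 199.911149377722 [ 0.12999566 -0.82060501  1.22062307] [-0.31485541  0.91353706 -0.24166277  0.08896755]
```

View pics/top0.png

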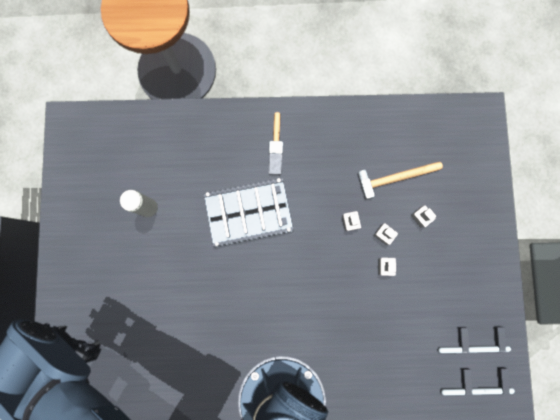

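View pics/side0.png

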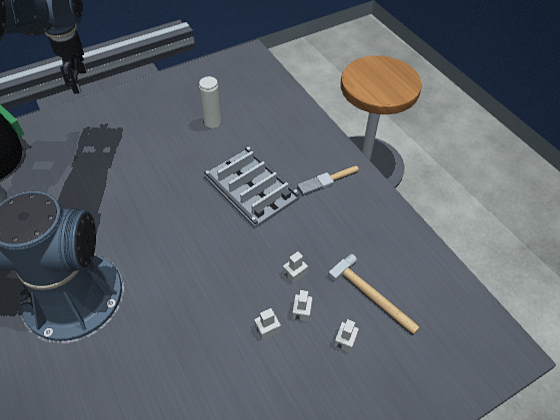

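The top view shows four look-alikes at about (351,221), (387,234), (425,216) and (388,267). The one farthest left is at (351,221). The jig is at (248,212), with its end-bar blocks on the right (-y) side. The hammer is at (400,178), the brush at (276,145) and the can at (131,200). The side view agrees, with the target spacer at about (295,265).

```bash
cat > h.py <<'E'
import numpy as np,cv2
from scipy.spatial.transform import Rotation as R
def rot(q): return R.from_quat([q[1],q[2],q[3],q[0]]).as_matrix()
def cloud(c):
    z=c["z_map"]; v,u=np.mgrid[:z.shape[0],:z.shape[1]]
    p=np.dstack([(u-c["cx"])/c["fx"]*z,(v-c["cy"])/c["fy"]*z,z])
    P=p@rot(c["attitude"]).T+c["xyz"]; P[z==0]=np.nan; return P
def ray(c,u,v,h):
    d=rot(c["attitude"])@np.array([(u-c["cx"])/c["fx"],(v-c["cy"])/c["fy"],1.])
    return c["xyz"]+d*(h-c["xyz"][2])/d[2]
def proj(c,p):
    q=rot(c["attitude"]).T@(np.asarray(p)-c["xyz"]); return q[:2]/q[2]*[c["fx"],c["fy"]]+[c["cx"],c["cy"]]
def rect(pts):  # min-area rectangle of xy points, mm & deg
    (cx,cy),(w,h),a=cv2.minAreaRect((pts[:,:2]*1000).astype(np.float32)); return np.round([cx,cy,w,h,a],1)
E
python3 - <<'E'
from h import *
for n in("top","side"):
    c=dict(np.load(f"pics/{n}0.npz"));P=cloud(c);H=P[...,2]
    m=((H>.008)&(H<.3)&(P[...,0]>.28)&(abs(P[...,1])<.45)&(P[...,0]<.9)).astype(np.uint8)
    k,l,s,_=cv2.connectedComponentsWithStats(m)
    for i in range(1,k):
        if s[i,4]<40: continue
        p=P[l==i];print(n,s[i,:5],"hmax %.3f med %.3f"%(p[:,2].max(),np.median(p[:,2])),rect(p), "top:",rect(p[p[:,2]>p[:,2].max()-.012]))
    print("bench",np.nanmedian(H[(abs(H)<.03)]))
E
```

```text
top [269 113  14  62 583] hmax 0.027 med 0.018 [786.3   1.6  41.3 200.1  88.7] top: [786.    1.6  41.2 199.5  88.7]
top [358 167  63  32 656] hmax 0.035 med 0.024 [ 667.2 -358.    87.3  190.8   14. ] top: [ 652.7 -358.1   85.7  189.3    4.9]
top [ 204  178   89   69 4374] hmax 0.067 med 0.020 [566.9  91.7 169.4 250.4  10.3] top: [569.2  82.8 130.2 170.4  10.1]
top [120 191  38  26 684] hmax 0.177 med 0.160 [588.5 404.6  56.4  58.7   2.5] top: [589.6 406.3  55.6  52.6  87.9]
top [412 206  19  22 235] hmax 0.090 med 0.039 [ 5.408e+02 -4.340e+02  6.260e+01  3.200e+01  5.000e-01] top: [ 542.1 -442.5   29.9   15.5    4.4]
top [343 212  18  19 254] hmax 0.094 med 0.040 [ 531.7 -226.1   50.1   43.7   10.1] top: [ 532.2 -226.8   30.2   18.     5.4]
top [375 224  23  21 276] hmax 0.089 med 0.041 [ 490.3 -329.7   52.7   43.8   50.1] top: [ 489.8 -330.4   30.    20.1   50.4]
top [378 258  18  18 276] hmax 0.091 med 0.040 [ 391.3 -328.3   44.9   49.1   84.9] top: [ 391.7 -328.3   20.5   26.    88.7]
bench 0.0006083592621770606
side [199  76  23  51 875] hmax 0.174 med 0.113 [588.  402.3  66.2  5
[... 251 characters left out ...]
op: [785.2  -2.4  42.4 198.2  87. ]
side [283 251  25  31 466] hmax 0.091 med 0.039 [ 530.1 -228.4   53.2   44.3   10.6] top: [ 530.9 -228.6   31.7   21.1    7.4]
side [328 254  69  60 918] hmax 0.032 med 0.023 [ 661.4 -359.7   90.9  188.    10.7] top: [ 648.5 -357.4   88.2  187.     1.3]
side [292 290  20  30 429] hmax 0.089 med 0.039 [ 487.9 -332.5   52.5   42.    50.7] top: [ 488.6 -331.5   34.2   19.9   50.9]
side [254 308  26  31 497] hmax 0.091 med 0.040 [ 390.  -330.6   45.3   50.9   86.2] top: [ 389.6 -330.9   21.6   30.    89.6]
side [335 319  19  22 114] hmax 0.088 med 0.040 [ 530.8 -436.2   45.9   28.3    4.4] top: [ 541.2 -442.4   26.2   14.4    4.4]
bench -0.00044512291942666593
```

```bash
cat >> h.py <<'E'
def goto(pos,yaw=None,o=None):
    """shift (cm, tool axes) and turn (deg) from now to TCP pos with tool x down, tool y at world angle yaw (deg, mod 180)"""
    from rig import get_obs
    o=o or get_obs(); T=rot(o["ee_rot"]); off=T.T@(np.asarray(pos)-o["ee_pos"])*100
    dr=[0,0,0]
    if yaw is not None:
        best=None
        for a in (yaw,yaw+180):
            y=np.array([np.cos(np.radians(a)),np.sin(np.radians(a)),0]);x=np.array([0,0,-1.])
            d=np.degrees(R.from_matrix(T.T@np.column_stack([x,y,np.cross(x,y)])).as_rotvec())
            if best is None or np.linalg.norm(d)<np.linalg.norm(best): best=d
        dr=best
    print("t",o["clock"],"tcp",np.round(o["ee_pos"],4),"yaw %.2f"%np.degrees(np.arctan2(T[1,1],T[0,1])),"xdown",np.round(T[:,0],3),"off",np.round(off,2),"dr",np.round(dr,2),"F",np.round(o["wrist_force"],1),"w %.3f"%o["gripper_width"],"j6 %.2f"%o["joints"][5])
E
python3 - <<'E'
from h import *
goto([.531,-.227,.231],100)
c=dict(np.load("pics/side0.npz"));im=c["img"][240:360,240:370];cv2.imwrite("pics/sidecrop.png",cv2.cvtColor(cv2.resize(im,None,fx=6,fy=5,interpolation=2),cv2.COLOR_RGB2BGR))
E
```

```text
t 0.1 tcp [0.2384 0.4953 0.2308] yaw 64.29 xdown [-0.001 -0.001 -1.   ] off [ 3.000e-02 -5.239e+01  5.769e+01] dr [-3.571e+01 -2.000e-02  6.000e-02] F [-0.6  0.3 -0.8] w 1.001 j6 -0.08
```

View pics/sidecrop.png

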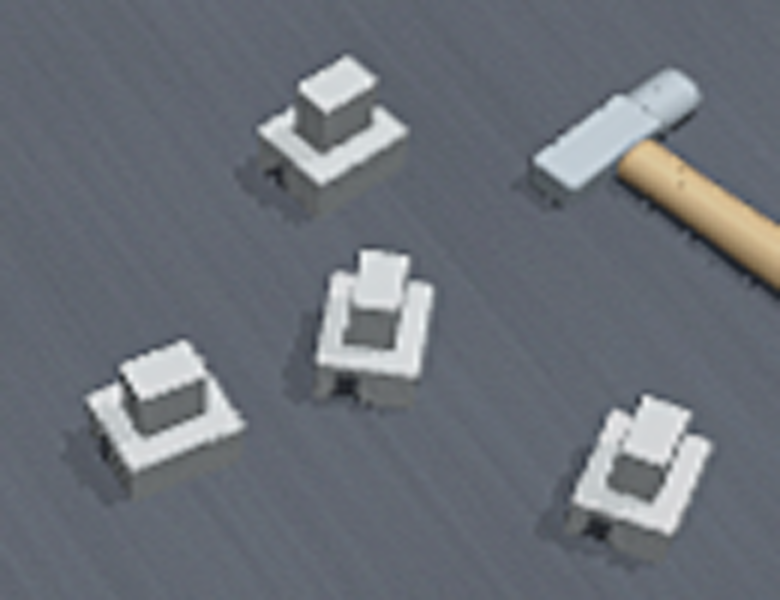

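The target's slot lies near its +y side, so the thick leg faces world -y. Its yaw is about 10°, matching the jig. No half turn is needed, so I'm setting out.

```bash
python3 -m handwheel '{"gripper":[-1,-1,-1,-1,-1],"offset":[[0,-4,4.4],[0,-8,8.8],[0,-12,13.2],[0,-16,17.6],[0,-20,22]],"dr":[[-9,0,0],[-18,0,0],[-27,0,0],[-35.7,0,0],[-35.7,0,0]]}'; python3 -c "
from h import *
goto([.531,-.227,.231],100)"
```

```text
clock: 0.72
ee_pos: [0.3502, 0.2179, 0.231]
ee_rot: [0.704, -0.063, 0.704, 0.062]
wrist_force: [0.6, -0.8, -0.4]
gripper_width: 0.999
t 0.725 tcp [0.3502 0.2179 0.231 ] yaw 100.14 xdown [-0.    -0.001 -1.   ] off [ 3.000e-02 -4.698e+01  9.970e+00] dr [ 0.14 -0.03  0.05] F [ 0.6 -0.8 -0.4] w 0.999 j6 -1.30
```

```bash
python3 -m handwheel '{"gripper":[-1,-1,-1,-1,-1],"offset":[[0,-6,1.3],[0,-12,2.5],[0,-18,3.8],[0,-24,5.1],[0,-30,6.4]],"dr":[[0,0,0],[0,0,0],[0,0,0],[0,0,0],[0,0,0]]}'; python3 -m handwheel '{"gripper":[-1,-1,-1,-1,-1],"offset":[[0,-6,1.3],[0,-12,2.4],[0,-17,3.6],[0,-17,3.6],[0,-17,3.6]],"dr":[[0,0,0],[0,0,0],[0,0,0],[0,0,0],[0,0,0]]}'; python3 - <<'E'
from h import *
from rig import capture
goto([.531,-.227,.046],100)
c=capture("wrist");np.savez("pics/w1.npz",**c);cv2.imwrite("pics/w1.png",cv2.cvtColor(c["img"],cv2.COLOR_RGB2BGR))
print(c["xyz"],np.round(rot(c["attitude"]),2).tolist())
P=cloud(c);H=P[...,2];d=np.hypot(P[...,0]-.531,P[...,1]+.227)
for lo,hi in((.078,.096),(.03,.045)):
    m=((H>lo)&(H<hi)&(d<.05)).astype(np.uint8);p=P[m>0];print(lo,len(p),rect(p) if len(p)>5 else 0,np.median(p[:,2]) if len(p) else 0)
E
```

```text
clock: 1.35
ee_pos: [0.4663, -0.0682, 0.2312]
ee_rot: [0.704, -0.063, 0.704, 0.062]
wrist_force: [1.7, 0.3, -0.2]
gripper_width: 1.003
clock: 1.98
ee_pos: [0.5312, -0.2287, 0.2308]
ee_rot: [0.704, -0.062, 0.705, 0.062]
wrist_force: [-0.9, 0.3, -0.6]
gripper_width: 1.001
t 1.975 tcp [ 0.5312 -0.2287  0.2308] yaw 100.11 xdown [-0.001 -0.    -1.   ] off [18.48  0.17  0.03] dr [ 0.11 -0.08 -0.01] F [-0.9  0.3 -0.6] w 1.001 j6 -2.23
[ 0.4602232  -0.2421134   0.37448933] [[-0.18, 0.95, 0.27], [0.98, 0.17, 0.05], [-0.0, 0.28, -0.96]]
0.078 890 [ 531.  -227.4   30.    20.     9.7] 0.08485531179199352
0.03 1389 [ 530.8 -227.3   49.8   41.8    9.7] 0.03896235869281517
```

View pics/w1.png

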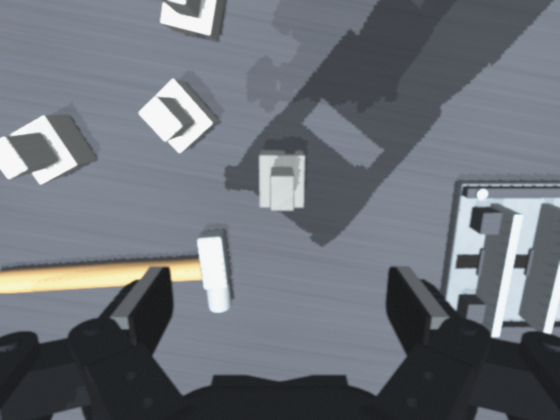

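The wrist view shows the target spacer at (283,182), between jaws that are well aligned with it. Depth gives (531.0,-227.3) mm, yaw 9.7°, with the body top at 39 mm and the grip top at 85 mm. All of these match the given sizes, so I'm descending.

```bash
python3 -m handwheel '{"gripper":[-1,-1,-1,-1,-1],"offset":[[5,0.15,0],[10,0.15,0],[14,0.15,0],[17,0.15,0],[18.4,0.15,0]],"dr":[[0.4,0,0],[0.4,0,0],[0.4,0,0],[0.4,0,0],[0.4,0,0]]}'; python3 -c "
from h import *
goto([.531,-.2273,.046],99.7)"
```

```text
clock: 2.65
ee_pos: [0.5302, -0.2256, 0.0459]
ee_rot: [0.704, -0.06, 0.705, 0.061]
wrist_force: [-0.5, -0.1, 0.3]
gripper_width: 0.997
t 2.65 tcp [ 0.5302 -0.2256  0.0459] yaw 99.83 xdown [-0.003  0.001 -1.   ] off [-0.01 -0.18  0.05] dr [ 0.13 -0.14 -0.07] F [-0.5 -0.1  0.3] w 0.997 j6 -2.22
```

```bash
python3 -m handwheel '{"gripper":[-0.2,0.2,0.6,1,1],"offset":[[0,-0.15,0.05],[0,-0.15,0.05],[0,-0.15,0.05],[0,-0.15,0.05],[0,-0.15,0.05]],"dr":[[0,0,0],[0,0,0],[0,0,0],[0,0,0],[0,0,0]]}' 80; python3 -m handwheel '{"gripper":[1,1,1],"offset":[[0,0,0],[0,0,0],[0,0,0]],"dr":[[0,0,0],[0,0,0],[0,0,0]]}'; python3 -c "
from h import *
goto([.531,-.2273,.046],99.7)"
```

```text
clock: 3.28
ee_pos: [0.5314, -0.2272, 0.0468]
ee_rot: [0.704, -0.06, 0.705, 0.061]
wrist_force: [-0.4, -0.1, 5.7]
gripper_width: 0.227
clock: 3.65
ee_pos: [0.5313, -0.2272, 0.0469]
ee_rot: [0.704, -0.06, 0.705, 0.061]
wrist_force: [-0.9, 0.4, 1.5]
gripper_width: 0.224
t 3.65 tcp [ 0.5313 -0.2272  0.0469] yaw 99.82 xdown [-0.002  0.    -1.   ] off [ 0.09 -0.   -0.03] dr [ 0.12 -0.1  -0.03] F [-0.9  0.4  1.5] w 0.224 j6 -2.23
```

```bash
python3 -m handwheel '{"gripper":[1,1,1,1,1],"offset":[[-2,0,0],[-6,0,0],[-12,2,0],[-18,6,0],[-18.5,11,0]],"dr":[[0,0,0],[0,0,0],[0,0,0],[0,0,0],[0,0,0]]}'; python3 -c "
from h import *
goto([.517,.082,.231],100.3)"
```

```text
clock: 4.28
ee_pos: [0.5138, -0.1188, 0.2351]
ee_rot: [0.706, -0.061, 0.703, 0.059]
wrist_force: [0.9, 0.7, -1.8]
gripper_width: 0.223
t 4.275 tcp [ 0.5138 -0.1188  0.2351] yaw 99.72 xdown [ 0.003 -0.002 -1.   ] off [ 0.38 19.74  3.7 ] dr [-0.58  0.18  0.12] F [ 0.9  0.7 -1.8] w 0.223 j6 -2.06
```

```bash
python3 -m handwheel '{"gripper":[1,1,1,1,1],"offset":[[0,6,1],[0,12,2],[0,18,3.7],[0.3,19.7,3.7],[0.3,19.7,3.7]],"dr":[[-0.5,0,0],[-0.5,0,0],[-0.5,0,0],[-0.5,0,0],[-0.5,0,0]]}'; python3 - <<'E'
from h import *
from rig import capture
goto([.517,.082,.231],100.3)
c=capture("wrist");np.savez("pics/w2.npz",**c);cv2.imwrite("pics/w2.png",cv2.cvtColor(c["img"],cv2.COLOR_RGB2BGR))
P=cloud(c)
for n,P in(("w",P),("top",cloud(dict(np.load("pics/top0.npz")))),("side",cloud(dict(np.load("pics/side0.npz"))))):
    H=P[...,2];C=np.array([.566,.091])
    near=(np.hypot(P[...,0]-C[0],P[...,1]-C[1])<.17)
    print(n,"jig",rect(P[near&(H>.01)&(H<.07)]),"plate h",np.median(H[near&(H>.01)&(H<.024)]))
    m=near&(H>.05)&(H<.066)
    p=P[m];r=rect(p);print(" bars",len(p),r,"h",np.median(p[:,2]))
    a=np.radians(10.2);q=(p[:,:2]-C)@np.array([[np.cos(a),-np.sin(a)],[np.sin(a),np.cos(a)]])*1000
    h,e=np.histogram(q[:,1],bins=np.arange(-130,130,2));print(" ",[(int(x),int(k)) for x,k in zip(e,h) if k>8])
E
```

```text
clock: 4.9
ee_pos: [0.5165, 0.0821, 0.2313]
ee_rot: [0.705, -0.064, 0.703, 0.063]
wrist_force: [-0.9, -0.3, -1.3]
gripper_width: 0.224
t 4.9 tcp [0.5165 0.0821 0.2313] yaw 100.33 xdown [ 0.002 -0.002 -1.   ] off [ 0.03 -0.02  0.04] dr [0.03 0.12 0.13] F [-0.9 -0.3 -1.3] w 0.224 j6 -1.68
w jig [577.6  92.6 192.  250.4  10.3] plate h 0.019011105244012866
 bars 3435 [568.3  82.  130.  170.7  10.2] h 0.058729388180380204
  [(-96, 29), (-94, 268), (-92, 288), (-90, 280), (-88, 550), (-44, 26), (-42, 85), (-40, 73), (-38, 65), (-36, 60), (12, 77), (14, 79), (16, 84), (18, 92), (20, 34), (66, 134), (68, 385), (70, 287), (72, 277), (74, 253)]
top jig [593.1  95.3 222.3 252.6  10.3] plate h 0.01845848492110247
 bars 472 [569.1  82.9 130.2 170.6  10.1] h 0.0582356387230738
  [(-94, 24), (-92, 28), (-90, 29), (-88, 28), (-42, 26), (-40, 33), (-38, 25), (-36, 26), (12, 14), (14, 31), (16, 26), (18, 31), (20, 18), (68, 32), (70, 30), (72, 26), (74, 31)]
side jig [591.2  93.6 226.3 256.1  10.6] plate h 0.017324082963499077
 bars 590 [568.   81.3 133.5 178.7  10.2] h 0.05564550670537005
  [(-96, 40), (-94, 31), (-92, 27), (-90, 25), (-88, 18), (-46, 11), (-44, 41), (-42, 36), (-40, 20), (-38, 25), (-36, 11), (10, 23), (12, 36), (14, 29), (16, 20), (18, 16), (20, 14), (66, 28), (68, 27), (70, 23), (72, 21), (74, 16)]
```

View pics/w2.png

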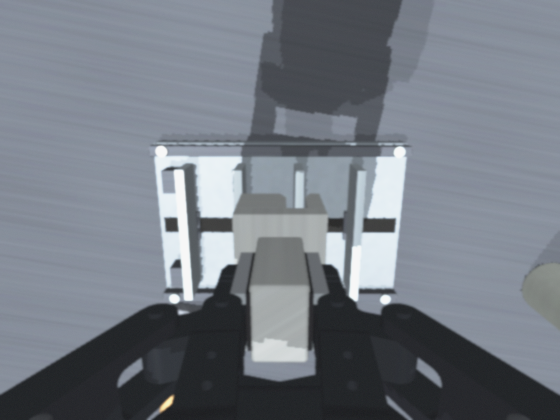

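The held spacer's notch shows at (307,205), on the +y side, so the thick leg faces the end bar at about (183,235). The bars are seen at x ≈ 183, 238, 298 and 357. All three views agree to 1–2 mm. Next I compute each bar's centre.

```bash
cat >> h.py <<'E'
A=np.radians(10.25); U=np.array([-np.sin(A),np.cos(A)]); X=np.array([np.cos(A),np.sin(A)])
E0=np.array([.5828,.0020])   # end bar centre, estimate
def bars(c,lo=.055,hi=.063):
    P=cloud(c);p=P[(P[...,2]>lo)&(P[...,2]<hi)];d=p[:,:2]-E0;s=d@U*1000;x=d@X*1000
    k=(abs(x)<70)&(s>-15)&(s<180)
    s,x=s[k],x[k];o=np.sort(s);out=[]
    for g in np.split(o,np.where(np.diff(o)>6)[0]+1):
        if len(g)>8: out.append((len(g),*np.round([np.percentile(g,2),np.percentile(g,98),(np.percentile(g,2)+np.percentile(g,98))/2],1)))
    return out,np.round([x.min(),x.max()],1)
def at(s,z,x=0.):  # spacer origin at row coordinate s (mm), TCP height z
    p=E0+U*s/1000+X*x/1000; return [p[0],p[1],z]
E
python3 - <<'E'
from h import *
for n in("w2","top0","side0"):print(n,bars(dict(np.load(f"pics/{n}.npz")),.0535 if n[0]=="s" else .0565))
E
```

```text
w2 ([(1181, np.float64(-3.5), np.float64(4.4), np.float64(0.5)), (282, np.float64(48.2), np.float64(56.0), np.float64(52.1)), (341, np.float64(103.5), np.float64(111.3), np.float64(107.4)), (1141, np.float64(158.5), np.float64(166.2), np.float64(162.4))], array([-64.9,  65.1]))
top0 ([(87, np.float64(-2.8), np.float64(4.6), np.float64(0.9)), (77, np.float64(48.9), np.float64(56.0), np.float64(52.4)), (82, np.float64(104.2), np.float64(111.7), np.float64(107.9)), (84, np.float64(159.2), np.float64(166.9), np.float64(163.1))], array([-64.4,  65.9]))
side0 ([(112, np.float64(-6.3), np.float64(4.4), np.float64(-0.9)), (115, np.float64(45.0), np.float64(56.7), np.float64(50.8)), (97, np.float64(100.0), np.float64(112.5), np.float64(106.3)), (95, np.float64(155.6), np.float64(167.3), np.float64(161.5))], array([-67.1,  65.6]))
```

```bash
python3 -c "
from h import *
goto(at(44,.12),100.25)"
```

```text
t 4.95 tcp [0.5168 0.0812 0.2315] yaw 100.25 xdown [ 0.003 -0.002 -1.   ] off [11.17 -4.54  5.06] dr [0.01 0.14 0.14] F [ 0.6 -0.5 -1.9] w 0.223 j6 -1.68
```

```bash
python3 -m handwheel '{"gripper":[1,1,1,1,1],"offset":[[4,-2,2.5],[8,-4.5,5],[11,-4.5,5],[11.1,-4.5,5.1],[11.1,-4.5,5.1]],"dr":[[0,0,0],[0,0.1,0.1],[0,0.1,0.1],[0,0.1,0.1],[0,0.1,0.1]]}' 110; python3 - <<'E'
from h import *
from rig import capture
goto(at(44,.079),100.25)
for n in("side","wrist"):
    c=capture(n);np.savez(f"pics/{n}3.npz",**c)
    im=c["img"]
    if n=="side": cv2.imwrite("pics/side3.png",cv2.cvtColor(cv2.resize(im[120:240,190:320],None,fx=6,fy=5,interpolation=2),cv2.COLOR_RGB2BGR)); cs=c
    else: cv2.imwrite("pics/w3.png",cv2.cvtColor(im,cv2.COLOR_RGB2BGR)); print(bars(c,.0565))
E
```

```text
clock: 5.58
ee_pos: [0.5758, 0.045, 0.1219]
ee_rot: [0.705, -0.063, 0.704, 0.063]
wrist_force: [0.5, 0.2, -1.3]
gripper_width: 0.218
t 5.575 tcp [0.5758 0.045  0.1219] yaw 100.21 xdown [ 0.002 -0.001 -1.   ] off [ 4.29  0.04 -0.09] dr [-0.04  0.11  0.06] F [ 0.5  0.2 -1.3] w 0.218 j6 -1.75
([(2461, np.float64(-3.5), np.float64(4.3), np.float64(0.4)), (1306, np.float64(48.1), np.float64(55.8), np.float64(51.9)), (2776, np.float64(103.3), np.float64(111.1), np.float64(107.2)), (3048, np.float64(158.1), np.float64(166.2), np.float64(162.2))], array([-64.6,  65.6]))
```

View pics/side3.png

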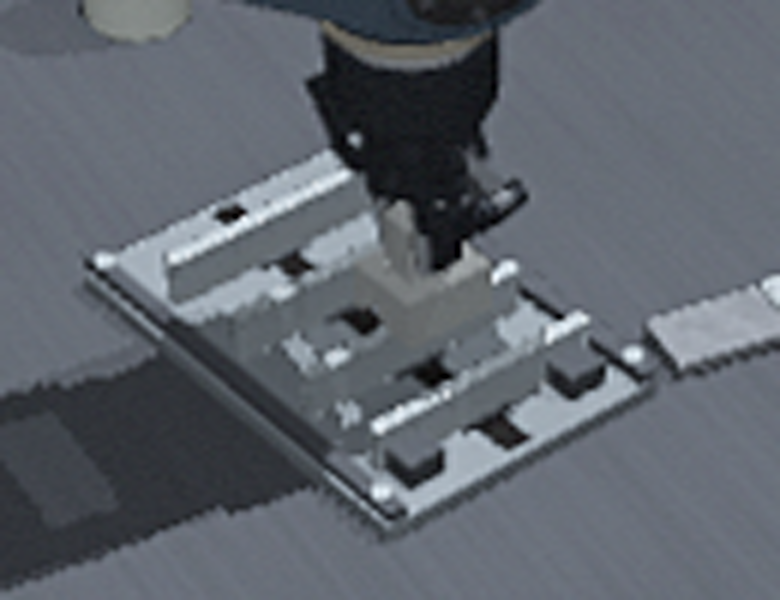

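View pics/w3.png

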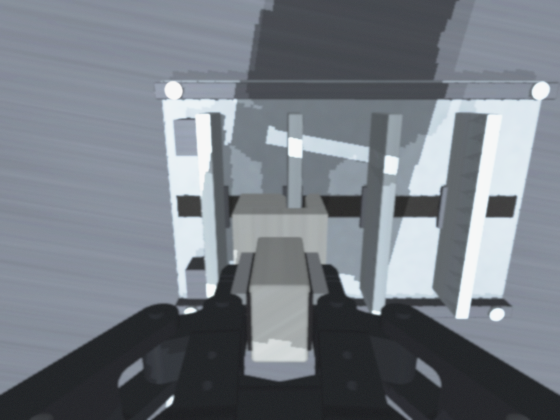

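The wrist view shows bar 1 (287–303, row 150) in line with the spacer's slot notch at about (298,205). The side view agrees. I'm lowering.

```bash
python3 -m handwheel '{"gripper":[1,1,1,1,1],"offset":[[0.8,0,0],[1.5,0.03,-0.05],[2,0.03,-0.05],[2.4,0.03,-0.05],[2.7,0.03,-0.05]],"dr":[[0,0,0],[0,0,0],[0,0,0],[0,0,0],[0,0,0]]}'; python3 -c "
from h import *
goto(at(44,.079),100.25)"
```

```text
clock: 6.3
ee_pos: [0.5755, 0.0457, 0.0951]
ee_rot: [0.705, -0.063, 0.703, 0.063]
wrist_force: [-0.3, -0.1, -2.2]
gripper_width: 0.22
t 6.3 tcp [0.5755 0.0457 0.0951] yaw 100.25 xdown [ 0.003 -0.001 -1.   ] off [ 1.61 -0.03 -0.06] dr [0.   0.16 0.07] F [-0.3 -0.1 -2.2] w 0.220 j6 -1.75
```

```bash
python3 -m handwheel '{"gripper":[1,1,1,1,1],"offset":[[0.6,0,0],[1.1,0,0],[1.5,0,0],[1.6,0,0],[1.6,0,0]],"dr":[[0,0,0],[0,0,0],[0,0,0],[0,0,0],[0,0,0]]}'; python3 -m handwheel '{"gripper":[1,1,1,1,1],"offset":[[0,-0.2,0],[0,-0.4,0],[0,-0.6,0],[0,-0.8,0],[0,-1,0]],"dr":[[0,0,0],[0,0,0],[0,0,0],[0,0,0],[0,0,0]]}';python3 -c "
from h import *
goto(at(25.4,.079),100.25)"
```

```text
clock: 6.92
ee_pos: [0.5756, 0.0457, 0.0791]
ee_rot: [0.705, -0.063, 0.703, 0.063]
wrist_force: [0.1, -0.5, -1.4]
gripper_width: 0.22
clock: 7.55
ee_pos: [0.5772, 0.0367, 0.0791]
ee_rot: [0.705, -0.063, 0.703, 0.063]
wrist_force: [-1.3, 6.5, -1.9]
gripper_width: 0.217
t 7.55 tcp [0.5772 0.0367 0.0791] yaw 100.23 xdown [ 0.003  0.001 -1.   ] off [ 0.01 -0.97 -0.07] dr [-0.02  0.17 -0.02] F [-1.3  6.5 -1.9] w 0.217 j6 -1.77
```

```bash
python3 -m handwheel '{"gripper":[1,1,1,1,1],"offset":[[0,-0.3,0],[0,-0.5,0],[0,-0.7,0],[0,-0.85,0],[0,-0.9,0]],"dr":[[0,0,0],[0,0,0],[0,0,0],[0,0,0],[0,0,0]]}';python3 -c "
from h import *
goto(at(25.4,.079),100.25)"
```

```text
clock: 8.18
ee_pos: [0.5786, 0.0286, 0.0791]
ee_rot: [0.705, -0.062, 0.703, 0.064]
wrist_force: [-0.7, 6.9, -2.6]
gripper_width: 0.219
t 8.175 tcp [0.5786 0.0286 0.0791] yaw 100.20 xdown [ 0.002  0.002 -1.   ] off [ 0.01 -0.15 -0.06] dr [-0.05  0.16 -0.11] F [-0.7  6.9 -2.6] w 0.219 j6 -1.78
```

```bash
python3 -m handwheel '{"gripper":[1,1,1,1],"offset":[[0,-0.15,0],[0,-0.2,0],[0,-0.25,0],[0,-0.25,0]],"dr":[[0,0,0],[0,0,0],[0,0,0],[0,0,0]]}';python3 -c "
from h import *
goto(at(25.4,.079),100.25)"; python3 -m handwheel '{"gripper":[1,1,1],"offset":[[0,-0.15,0],[0,-0.2,0],[0,-0.2,0]],"dr":[[0,0,0],[0,0,0],[0,0,0]]}';python3 -c "
from h import *
goto(at(25.4,.079),100.25)"
```

```text
clock: 8.68
ee_pos: [0.5789, 0.0272, 0.0791]
ee_rot: [0.705, -0.061, 0.703, 0.064]
wrist_force: [-0.6, 8.8, -2.0]
gripper_width: 0.222
t 8.675 tcp [0.5789 0.0272 0.0791] yaw 100.18 xdown [ 0.002  0.004 -1.   ] off [ 0.01 -0.01 -0.07] dr [-0.07  0.16 -0.21] F [-0.6  8.8 -2. ] w 0.222 j6 -1.79
clock: 9.05
ee_pos: [0.5789, 0.027, 0.0791]
ee_rot: [0.705, -0.06, 0.704, 0.065]
wrist_force: [-0.9, 13.3, -1.6]
gripper_width: 0.221
t 9.05 tcp [0.5789 0.027  0.0791] yaw 100.15 xdown [ 0.001  0.007 -1.   ] off [ 0.01  0.01 -0.06] dr [-0.1   0.15 -0.38] F [-0.9 13.3 -1.6] w 0.221 j6 -1.79
```

```bash
python3 -m handwheel '{"gripper":[1,1,1,1],"offset":[[0,-0.24,0],[0,-0.24,0],[0,-0.24,0],[0,-0.24,0]],"dr":[[0,0,0],[0,0,0],[0,0,0],[0,0,0]]}'; python3 - <<'E'
from h import *
from rig import capture
goto(at(25.4,.079),100.25)
c=capture("wrist");print(bars(c,.0565));c=capture("top");print(bars(c,.0565))
goto(at(25.4,.079),100.25)
E
```

```text
clock: 9.55
ee_pos: [0.5789, 0.0269, 0.0792]
ee_rot: [0.705, -0.059, 0.704, 0.066]
wrist_force: [-1.5, 15.1, -0.6]
gripper_width: 0.219
t 9.55 tcp [0.5789 0.0269 0.0792] yaw 100.13 xdown [ 0.001  0.01  -1.   ] off [ 0.02  0.02 -0.06] dr [-0.12  0.14 -0.58] F [-1.5 15.1 -0.6] w 0.219 j6 -1.80
([(4233, np.float64(-3.3), np.float64(38.1), np.float64(17.4)), (3719, np.float64(103.1), np.float64(111.1), np.float64(107.1)), (2270, np.float64(157.9), np.float64(166.1), np.float64(162.0))], array([-64.7,  66.2]))
([(89, np.float64(159.2), np.float64(166.7), np.float64(163.0))], array([-62.8,  65.3]))
t 9.65 tcp [0.5789 0.0269 0.0792] yaw 100.13 xdown [ 0.001  0.01  -1.   ] off [ 0.02  0.02 -0.06] dr [-0.12  0.14 -0.58] F [-1.2 17.4 -1.2] w 0.224 j6 -1.80
```

```bash
python3 -m handwheel '{"gripper":[1,1,1,1],"offset":[[0,0.05,0],[0,0.12,0],[0,0.14,0],[0,0.14,0]],"dr":[[0,0,0],[0,0.1,-0.5],[0,0.1,-0.6],[0,0.1,-0.6]]}'; python3 -c "
from h import *
goto(at(26.8,.079),100.25)"
```

```text
clock: 10.15
ee_pos: [0.5787, 0.0282, 0.0792]
ee_rot: [0.705, -0.063, 0.704, 0.062]
wrist_force: [-1.1, -0.2, -2.2]
gripper_width: 0.221
t 10.15 tcp [0.5787 0.0282 0.0792] yaw 100.13 xdown [ 0.001 -0.    -1.   ] off [ 0.02  0.03 -0.06] dr [-0.12  0.05  0.03] F [-1.1 -0.2 -2.2] w 0.221 j6 -1.78
```

Force is free now (~0 N). I lift straight up, then look at all the bars from above bar 2.

```bash
python3 -m handwheel '{"gripper":[1,1,1,1,1],"offset":[[-0.7,0,0],[-1.6,0,0],[-2.6,0,0],[-3.6,0,0],[-4.3,0,0]],"dr":[[0,0,0],[0,0,0],[0,0,0],[0,0,0],[0,0,0]]}'; python3 - <<'E'
from h import *
from rig import capture
c=capture("wrist");print(bars(c,.0565))
goto(at(99.2,.122),100.25)
E
```

```text
clock: 10.78
ee_pos: [0.5789, 0.0282, 0.1232]
ee_rot: [0.705, -0.063, 0.704, 0.062]
wrist_force: [-0.1, 0.5, -2.2]
gripper_width: 0.222
([(1308, np.float64(-3.6), np.float64(4.3), np.float64(0.3)), (1273, np.float64(30.6), np.float64(38.0), np.float64(34.3)), (2713, np.float64(103.2), np.float64(111.0), np.float64(107.1)), (3072, np.float64(158.1), np.float64(166.2), np.float64(162.1))], array([-64.8,  65.5]))
t 10.825 tcp [0.5792 0.0282 0.1238] yaw 100.13 xdown [ 0.003 -0.    -1.   ] off [ 0.17  7.28 -0.13] dr [-0.12  0.14  0.05] F [ 1.6 -0.8 -1.6] w 0.223 j6 -1.78
```

```bash
python3 -m handwheel '{"gripper":[1,1,1,1,1],"offset":[[0,3,0],[0,6,-0.1],[0.1,7.25,-0.1],[0.1,7.25,-0.1],[0.1,7.25,-0.1]],"dr":[[0,0,0],[-0.1,0.1,0],[-0.1,0.1,0],[-0.1,0.1,0],[-0.1,0.1,0]]}'; python3 - <<'E'
from h import *
from rig import capture
c=capture("wrist");print(bars(c,.0565))
goto(at(99.1,.079),100.25)
E
```

```text
clock: 11.45
ee_pos: [0.5656, 0.0986, 0.1227]
ee_rot: [0.705, -0.063, 0.704, 0.063]
wrist_force: [0.1, -0.3, -1.8]
gripper_width: 0.224
([(2939, np.float64(-3.4), np.float64(4.6), np.float64(0.6)), (2773, np.float64(30.6), np.float64(38.4), np.float64(34.5)), (1276, np.float64(103.6), np.float64(111.3), np.float64(107.4)), (2729, np.float64(158.4), np.float64(166.2), np.float64(162.3))], array([-64.8,  63.7]))
t 11.5 tcp [0.5657 0.0986 0.1227] yaw 100.19 xdown [ 0.001 -0.001 -1.   ] off [ 4.37  0.11 -0.04] dr [-0.06  0.04  0.06] F [ 0.   0.4 -1.7] w 0.219 j6 -1.66
```

```bash
python3 -m handwheel '{"gripper":[1,1,1,1,1],"offset":[[0.8,0.13,0],[1.5,0.13,0],[2,0.13,0],[2.4,0.13,0],[2.7,0.13,0]],"dr":[[0,0,0],[0,0,0],[0,0,0],[0,0,0],[0,0,0]]}'; python3 -c "
from h import *
goto(at(99.3,.079),100.25)"
```

```text
clock: 12.12
ee_pos: [0.5655, 0.0998, 0.0955]
ee_rot: [0.705, -0.063, 0.704, 0.062]
wrist_force: [-0.6, 0.0, -1.8]
gripper_width: 0.219
t 12.125 tcp [0.5655 0.0998 0.0955] yaw 100.19 xdown [ 0.001 -0.001 -1.   ] off [ 1.65 -0.   -0.04] dr [-0.06  0.04  0.06] F [-0.6  0.  -1.8] w 0.219 j6 -1.65
```

```bash
python3 -m handwheel '{"gripper":[1,1,1,1,1],"offset":[[0.6,0,0],[1.1,0,0],[1.6,0,0],[1.6,-0.2,0],[1.6,-0.4,0]],"dr":[[0,0,0],[0,0,0],[0,0,0],[0,0,0],[0,0,0]]}'; python3 -m handwheel '{"gripper":[1,1,1,1,1],"offset":[[0,-0.4,0],[0,-0.8,0],[0,-1.2,0],[0,-1.6,0],[0,-2,0]],"dr":[[0,0,0],[0,0,0],[0,0,0],[0,0,0],[0,0,0]]}';python3 -c "
from h import *
goto(at(59.3,.079),100.25)"
```

```text
clock: 12.75
ee_pos: [0.5657, 0.0966, 0.079]
ee_rot: [0.704, -0.063, 0.705, 0.063]
wrist_force: [-0.5, 6.7, -5.4]
gripper_width: 0.223
clock: 13.38
ee_pos: [0.5691, 0.0777, 0.0789]
ee_rot: [0.704, -0.062, 0.705, 0.063]
wrist_force: [0.0, 7.8, -3.0]
gripper_width: 0.218
t 13.375 tcp [0.5691 0.0777 0.0789] yaw 100.16 xdown [-0.001  0.002 -1.   ] off [-0.01 -1.76  0.01] dr [-0.09 -0.03 -0.11] F [ 0.   7.8 -3. ] w 0.218 j6 -1.70
```

```bash
python3 -m handwheel '{"gripper":[1,1,1,1,1],"offset":[[0,-0.4,0],[0,-0.8,0],[0,-1.15,0],[0,-1.4,0],[0,-1.55,0]],"dr":[[0,0,0],[0,0,0],[0,0,0],[0,0,0],[0,0,0]]}';python3 -c "
from h import *
goto(at(59.3,.079),100.25)"
```

```text
clock: 14.0
ee_pos: [0.5717, 0.0632, 0.079]
ee_rot: [0.704, -0.061, 0.705, 0.064]
wrist_force: [-0.9, 7.9, -2.4]
gripper_width: 0.217
t 14.0 tcp [0.5717 0.0632 0.079 ] yaw 100.14 xdown [-0.001  0.003 -1.   ] off [-0.01 -0.29  0.  ] dr [-0.11 -0.02 -0.19] F [-0.9  7.9 -2.4] w 0.217 j6 -1.72
```

```bash
python3 -m handwheel '{"gripper":[1,1,1,1],"offset":[[0,-0.12,0],[0,-0.2,0],[0,-0.27,0],[0,-0.3,0]],"dr":[[0,0,-0.2],[0,0,-0.2],[0,0,-0.2],[0,0,-0.2]]}';python3 -c "
from h import *
goto(at(59.3,.079),100.25)"
```

```text
clock: 14.5
ee_pos: [0.5721, 0.0611, 0.0789]
ee_rot: [0.704, -0.062, 0.705, 0.063]
wrist_force: [-1.5, 6.8, -2.1]
gripper_width: 0.219
t 14.5 tcp [0.5721 0.0611 0.0789] yaw 100.13 xdown [-0.001  0.001 -1.   ] off [-0.01 -0.07  0.01] dr [-0.12 -0.03 -0.07] F [-1.5  6.8 -2.1] w 0.219 j6 -1.72
```

```bash
python3 -m handwheel '{"gripper":[1,1,1,1],"offset":[[0,-0.12,0],[0,-0.16,0],[0,-0.19,0],[0,-0.19,0]],"dr":[[0,0,0],[0,0,0],[0,0,0],[0,0,0]]}';python3 -c "
from h import *
goto(at(59.3,.079),100.25)"
```

```text
clock: 15.0
ee_pos: [0.5721, 0.0605, 0.0789]
ee_rot: [0.704, -0.061, 0.705, 0.063]
wrist_force: [-0.5, 10.0, -0.9]
gripper_width: 0.222
t 15.0 tcp [0.5721 0.0605 0.0789] yaw 100.11 xdown [-0.001  0.003 -1.   ] off [-0.01 -0.02  0.01] dr [-0.14 -0.03 -0.19] F [-0.5 10.  -0.9] w 0.222 j6 -1.73
```

```bash
python3 -m handwheel '{"gripper":[1,1,1],"offset":[[0,-0.17,0],[0,-0.18,0],[0,-0.18,0]],"dr":[[0,0,0],[0,0,0],[0,0,0]]}';python3 -c "
from h import *
goto(at(59.3,.079),100.25)"; python3 -m handwheel '{"gripper":[1,1,1,1],"offset":[[0,-0.18,0],[0,-0.18,0],[0,-0.18,0],[0,-0.18,0]],"dr":[[0,0,0],[0,0,0],[0,0,0],[0,0,0]]}';python3 - <<'E'
from h import *
from rig import capture,get_obs
goto(at(59.3,.079),100.25)
for i in range(4): c=capture("wrist");print(np.round(get_obs()["wrist_force"],1))
print(bars(c,.0565))
E
```

```text
clock: 15.38
ee_pos: [0.5721, 0.0604, 0.0789]
ee_rot: [0.704, -0.06, 0.705, 0.064]
wrist_force: [-0.3, 12.7, -1.4]
gripper_width: 0.22
t 15.375 tcp [0.5721 0.0604 0.0789] yaw 100.10 xdown [-0.002  0.006 -1.   ] off [-0.01 -0.01  0.01] dr [-0.15 -0.04 -0.34] F [-0.3 12.7 -1.4] w 0.220 j6 -1.73
clock: 15.88
ee_pos: [0.5721, 0.0604, 0.0789]
ee_rot: [0.704, -0.059, 0.705, 0.065]
wrist_force: [-1.0, 13.5, -2.3]
gripper_width: 0.222
t 15.875 tcp [0.5721 0.0604 0.0789] yaw 100.08 xdown [-0.002  0.008 -1.   ] off [-0.01 -0.    0.01] dr [-0.17 -0.04 -0.49] F [-1.  13.5 -2.3] w 0.222 j6 -1.73
[-0.6 13.4 -1. ]
[-1.7 12.5 -2.1]
[-0.4 13.1 -2.1]
[-1.4 12.9 -1.1]
([(3308, np.float64(-3.3), np.float64(4.5), np.float64(0.6)), (4210, np.float64(30.7), np.float64(72.2), np.float64(51.4)), (4154, np.float64(158.2), np.float64(166.3), np.float64(162.3))], array([-64.8,  65.9]))
```

```bash
python3 -m handwheel '{"gripper":[1,1,1,1],"offset":[[0,0.05,0],[0,0.12,0],[0,0.14,0],[0,0.14,0]],"dr":[[0,0,0],[-0.1,0,-0.5],[-0.1,0,-0.5],[-0.1,0,-0.5]]}'; python3 -c "
from h import *
goto(at(60.7,.079),100.25)"
```

```text
clock: 16.58
ee_pos: [0.572, 0.0616, 0.0789]
ee_rot: [0.704, -0.063, 0.705, 0.063]
wrist_force: [0.1, 0.3, -1.9]
gripper_width: 0.224
t 16.575 tcp [0.572  0.0616 0.0789] yaw 100.18 xdown [-0.001 -0.    -1.   ] off [-0.01  0.01  0.01] dr [-0.07 -0.04  0.01] F [ 0.1  0.3 -1.9] w 0.224 j6 -1.72
```

```bash
python3 -m handwheel '{"gripper":[1,1,1,1,1],"offset":[[-0.7,0,0],[-1.6,0,0],[-2.6,0,0],[-3.6,0,0],[-4.3,0,0]],"dr":[[0,0,0],[0,0,0],[0,0,0],[0,0,0],[0,0,0]]}'; python3 - <<'E'
from h import *
from rig import capture
c=capture("wrist");print(bars(c,.0565))
goto(at(154.3,.122),100.25)
E
```

```text
clock: 17.2
ee_pos: [0.5722, 0.0617, 0.1229]
ee_rot: [0.704, -0.063, 0.704, 0.063]
wrist_force: [0.1, -0.4, -1.6]
gripper_width: 0.218
([(2759, np.float64(-3.5), np.float64(4.4), np.float64(0.5)), (1308, np.float64(30.4), np.float64(38.3), np.float64(34.3)), (1267, np.float64(64.3), np.float64(72.1), np.float64(68.2)), (2945, np.float64(158.3), np.float64(166.3), np.float64(162.3))], array([-64.6,  65.5]))
t 17.25 tcp [0.5725 0.0617 0.1235] yaw 100.18 xdown [ 0.001 -0.    -1.   ] off [ 0.14  9.38 -0.06] dr [-0.07  0.05  0.03] F [ 0.3 -0.3 -0.9] w 0.222 j6 -1.72
```

Bar centres read 0.5, 34.3 and 68.2 mm, so the gaps are right. On to bar 3.

```bash
python3 -m handwheel '{"gripper":[1,1,1,1,1],"offset":[[0,3,0],[0,6,0],[0.1,9.4,0],[0.1,9.4,-0.05],[0.1,9.4,-0.05]],"dr":[[0,0,0],[0,0,0],[0,0,0],[0,0,0],[0,0,0]]}'; python3 - <<'E'
from h import *
from rig import capture
c=capture("wrist");print(bars(c,.0565))
goto(at(154.3,.079),100.25)
E
```

```text
clock: 17.88
ee_pos: [0.5554, 0.1538, 0.1224]
ee_rot: [0.705, -0.063, 0.704, 0.063]
wrist_force: [0.5, -0.7, -1.6]
gripper_width: 0.219
([(3223, np.float64(-3.4), np.float64(4.9), np.float64(0.8)), (3070, np.float64(30.6), np.float64(38.7), np.float64(34.7)), (2752, np.float64(64.6), np.float64(72.5), np.float64(68.6)), (1252, np.float64(158.9), np.float64(166.3), np.float64(162.6))], array([-64.7,  65.5]))
t 17.925 tcp [0.5555 0.1535 0.1224] yaw 100.16 xdown [ 0.001 -0.    -1.   ] off [ 4.34  0.04 -0.01] dr [-0.09  0.04  0.04] F [ 0.2 -0.5 -1.9] w 0.226 j6 -1.56
```

```bash
python3 -m handwheel '{"gripper":[1,1,1,1,1],"offset":[[0.8,0.06,0],[1.5,0.06,0],[2,0.06,0],[2.4,0.06,0],[2.7,0.06,0]],"dr":[[0,0,0],[0,0,0],[0,0,0],[0,0,0],[0,0,0]]}'; python3 -c "
from h import *
goto(at(154.5,.079),100.25)"
```

```text
clock: 18.55
ee_pos: [0.5554, 0.1541, 0.0952]
ee_rot: [0.705, -0.063, 0.704, 0.062]
wrist_force: [0.8, 0.1, -0.9]
gripper_width: 0.215
t 18.55 tcp [0.5554 0.1541 0.0952] yaw 100.15 xdown [ 0.001 -0.    -1.   ] off [ 1.62  0.   -0.01] dr [-0.1   0.04  0.03] F [ 0.8  0.1 -0.9] w 0.215 j6 -1.56
```

```bash
python3 -m handwheel '{"gripper":[1,1,1,1,1],"offset":[[0.6,0,0],[1.1,0,0],[1.6,0,0],[1.6,-0.2,0],[1.6,-0.5,0]],"dr":[[0,0,0],[0,0,0],[0,0,0],[0,0,0],[0,0,0]]}'; python3 -m handwheel '{"gripper":[1,1,1,1,1],"offset":[[0,-0.5,0],[0,-1,0],[0,-1.5,0],[0,-2,0],[0,-2.5,0]],"dr":[[0,0,0],[0,0,0],[0,0,0],[0,0,0],[0,0,0]]}';python3 -c "
from h import *
goto(at(93.3,.079),100.25)"
```

```text
clock: 19.18
ee_pos: [0.5558, 0.1498, 0.0787]
ee_rot: [0.704, -0.062, 0.704, 0.063]
wrist_force: [-1.2, 7.8, -6.1]
gripper_width: 0.22
clock: 19.8
ee_pos: [0.5601, 0.126, 0.0787]
ee_rot: [0.704, -0.062, 0.704, 0.063]
wrist_force: [0.3, 7.5, -2.9]
gripper_width: 0.222
t 19.8 tcp [0.5601 0.126  0.0787] yaw 100.14 xdown [-0.     0.002 -1.   ] off [-0.04 -3.27  0.03] dr [-0.11 -0.   -0.13] F [ 0.3  7.5 -2.9] w 0.222 j6 -1.61
```

```bash
python3 -m handwheel '{"gripper":[1,1,1,1,1],"offset":[[0,-0.7,0],[0,-1.4,0],[0,-2.1,0],[0,-2.6,0],[0,-2.9,0]],"dr":[[0,0,-0.1],[0,0,-0.1],[0,0,-0.1],[0,0,-0.1],[0,0,-0.1]]}';python3 -c "
from h import *
goto(at(93.3,.079),100.25)"; python3 -m handwheel '{"gripper":[1,1,1],"offset":[[0,-0.12,0],[0,-0.2,0],[0,-0.25,0]],"dr":[[0,0,-0.1],[0,0,-0.1],[0,0,-0.1]]}';python3 -c "
from h import *
goto(at(93.3,.079),100.25)"
```

```text
clock: 20.42
ee_pos: [0.5651, 0.0981, 0.0787]
ee_rot: [0.704, -0.062, 0.704, 0.063]
wrist_force: [-0.8, 7.0, -1.9]
gripper_width: 0.222
t 20.425 tcp [0.5651 0.0981 0.0787] yaw 100.12 xdown [-0.     0.002 -1.   ] off [-0.03 -0.44  0.03] dr [-0.13  0.   -0.11] F [-0.8  7.  -1.9] w 0.222 j6 -1.66
clock: 20.8
ee_pos: [0.5654, 0.0964, 0.0787]
ee_rot: [0.704, -0.062, 0.704, 0.063]
wrist_force: [-0.4, 7.1, -2.8]
gripper_width: 0.217
t 20.8 tcp [0.5654 0.0964 0.0787] yaw 100.10 xdown [-0.     0.001 -1.   ] off [-0.03 -0.27  0.03] dr [-0.15  0.   -0.09] F [-0.4  7.1 -2.8] w 0.217 j6 -1.66
```

```bash
python3 -m handwheel '{"gripper":[1,1,1,1],"offset":[[0,-0.12,0],[0,-0.2,0],[0,-0.27,0],[0,-0.3,0]],"dr":[[0,0,-0.1],[0,0,-0.1],[0,0,-0.1],[0,0,-0.1]]}';python3 -c "
from h import *
goto(at(93.3,.079),100.25)"
```

```text
clock: 21.3
ee_pos: [0.5658, 0.0943, 0.0787]
ee_rot: [0.704, -0.062, 0.704, 0.063]
wrist_force: [-1.0, 7.0, -2.1]
gripper_width: 0.219
t 21.3 tcp [0.5658 0.0943 0.0787] yaw 100.10 xdown [-0.     0.001 -1.   ] off [-0.03 -0.06  0.03] dr [-0.15  0.01 -0.07] F [-1.   7.  -2.1] w 0.219 j6 -1.66
```

```bash
python3 -m handwheel '{"gripper":[1,1,1,1],"offset":[[0,-0.12,0],[0,-0.16,0],[0,-0.19,0],[0,-0.19,0]],"dr":[[0,0,0],[0,0,0],[0,0,0],[0,0,0]]}';python3 -c "
from h import *
goto(at(93.3,.079),100.25)"
```

```text
clock: 21.8
ee_pos: [0.5658, 0.0939, 0.0787]
ee_rot: [0.704, -0.061, 0.704, 0.063]
wrist_force: [-1.4, 11.2, -2.8]
gripper_width: 0.22
t 21.8 tcp [0.5658 0.0939 0.0787] yaw 100.08 xdown [-0.     0.003 -1.   ] off [-0.03 -0.02  0.03] dr [-0.17  0.01 -0.2 ] F [-1.4 11.2 -2.8] w 0.220 j6 -1.67
```

```bash
python3 -m handwheel '{"gripper":[1,1,1,1],"offset":[[0,-0.17,0],[0,-0.18,0],[0,-0.18,0],[0,-0.18,0]],"dr":[[0,0,0],[0,0,0],[0,0,0],[0,0,0]]}';python3 - <<'E'
from h import *
from rig import capture,get_obs
goto(at(93.3,.079),100.25)
for i in range(6): c=capture("wrist");print(np.round(get_obs()["wrist_force"],1))
print(bars(c,.0565))
goto(at(93.3,.079),100.25)
E
```

```text
clock: 22.3
ee_pos: [0.5658, 0.0939, 0.0787]
ee_rot: [0.704, -0.06, 0.705, 0.064]
wrist_force: [-1.9, 14.1, -2.9]
gripper_width: 0.221
t 22.3 tcp [0.5658 0.0939 0.0787] yaw 100.07 xdown [-0.001  0.006 -1.   ] off [-0.03 -0.01  0.03] dr [-0.18  0.01 -0.35] F [-1.9 14.1 -2.9] w 0.221 j6 -1.67
[-1.2 13.2 -3.2]
[-0.6 13.7 -2.1]
[-1.3 13.2 -2.2]
[-1.1 14.2 -2. ]
[-1.7 13.4 -2.9]
[-1.4 12.4 -2.2]
([(4008, np.float64(-3.5), np.float64(4.7), np.float64(0.6)), (3299, np.float64(30.7), np.float64(38.5), np.float64(34.6)), (4184, np.float64(64.6), np.float64(106.2), np.float64(85.4))], array([-64.8,  65.7]))
t 22.6 tcp [0.5658 0.0938 0.0787] yaw 100.07 xdown [-0.001  0.006 -1.   ] off [-0.03 -0.01  0.03] dr [-0.18  0.01 -0.35] F [-1.4 12.4 -2.2] w 0.218 j6 -1.67
```

Bar 3 was pinched at about 13 N total for over 0.5 s, and bar 2 did not move. I relax and lift.

```bash
python3 -m handwheel '{"gripper":[1,1,1,1],"offset":[[0,0.05,0],[0,0.12,0],[0,0.14,0],[0,0.14,0]],"dr":[[0,0,0],[-0.1,0,-0.35],[-0.1,0,-0.35],[-0.1,0,-0.35]]}'; python3 -m handwheel '{"gripper":[1,1,1,1,1],"offset":[[-0.7,0,0],[-1.6,0,0],[-2.6,0,0],[-4,0,0],[-5.5,0,0]],"dr":[[0,0,0],[0,0,0],[0,0,0],[0,0,0],[0,0,0]]}'; python3 - <<'E'
from h import *
from rig import capture
c=capture("wrist");print(bars(c,.0565))
goto([.45,-.12,.135],100)
E
```

```text
clock: 23.1
ee_pos: [0.5656, 0.0951, 0.0787]
ee_rot: [0.704, -0.063, 0.704, 0.063]
wrist_force: [0.0, 0.1, -2.4]
gripper_width: 0.218
clock: 23.72
ee_pos: [0.5657, 0.0951, 0.1349]
ee_rot: [0.705, -0.063, 0.704, 0.063]
wrist_force: [0.3, 0.1, -2.0]
gripper_width: 0.223
([(2639, np.float64(-3.4), np.float64(4.5), np.float64(0.6)), (2542, np.float64(30.6), np.float64(38.3), np.float64(34.5)), (1122, np.float64(64.5), np.float64(72.2), np.float64(68.4)), (1211, np.float64(98.5), np.float64(106.2), np.float64(102.3))], array([-64.5,  65.8]))
t 23.775 tcp [0.5666 0.0952 0.1369] yaw 100.17 xdown [ 0.003  0.    -1.   ] off [  0.15 -19.12 -15.28] dr [0.17 0.19 0.02] F [2.  0.6 1.2] w 0.218 j6 -1.66
```

```bash
python3 -m handwheel '{"gripper":[1,1,1,1,1],"offset":[[-0.5,-4,-3],[-0.5,-8,-6],[-0.5,-12,-9],[-0.5,-16,-12.5],[0,-19.1,-15.3]],"dr":[[0,0,0],[0,0,0],[0,0,0],[0,0,0],[0,0,0]]}'; python3 -c "
from h import *
goto([.45,-.12,.047],100)"
```

```text
clock: 24.4
ee_pos: [0.449, -0.1214, 0.1371]
ee_rot: [0.706, -0.063, 0.703, 0.062]
wrist_force: [0.7, 0.1, -1.6]
gripper_width: 0.225
t 24.4 tcp [ 0.449  -0.1214  0.1371] yaw 100.14 xdown [ 0.005 -0.    -1.   ] off [9.01 0.13 0.08] dr [0.14 0.26 0.07] F [ 0.7  0.1 -1.6] w 0.225 j6 -2.11
```

```bash
python3 -m handwheel '{"gripper":[1,1,1,1,1],"offset":[[3,0,0],[6,0,0],[7.5,0,0],[8.4,0,0],[8.7,0,0]],"dr":[[0,0.2,0],[0,0.2,0],[0,0.2,0],[0,0.2,0],[0,0.2,0]]}'; python3 -c "
from h import *
goto([.45,-.12,.047],100)"
```

```text
clock: 25.02
ee_pos: [0.4497, -0.1213, 0.0502]
ee_rot: [0.705, -0.063, 0.704, 0.062]
wrist_force: [0.3, 0.0, -2.2]
gripper_width: 0.219
t 25.025 tcp [ 0.4497 -0.1213  0.0502] yaw 100.15 xdown [ 0.001 -0.001 -1.   ] off [0.32 0.13 0.05] dr [0.15 0.07 0.08] F [ 0.3  0.  -2.2] w 0.219 j6 -2.11
```

```bash
python3 -m handwheel '{"gripper":[1,1,1,1,1],"offset":[[0.1,0,0],[0.2,0,0],[0.3,0,0],[0.33,0,0],[0.33,0,0]],"dr":[[0,0,0],[0,0,0],[0,0,0],[0,0,0],[0,0,0]]}'
```

```text
clock: 25.65
ee_pos: [0.4497, -0.1214, 0.047]
ee_rot: [0.705, -0.063, 0.704, 0.062]
wrist_force: [0.7, -0.5, -2.1]
gripper_width: 0.219
```

```bash
python3 -m handwheel '{"gripper":[1,1,1,1],"offset":[[0.05,0,0],[0.1,0,0],[0.12,0,0],[0.12,0,0]],"dr":[[0,0,0],[0,0,0],[0,0,0],[0,0,0]]}'
```

```text
clock: 26.15
ee_pos: [0.4499, -0.1213, 0.0468]
ee_rot: [0.705, -0.063, 0.704, 0.062]
wrist_force: [-4.2, 4.1, 18.9]
gripper_width: 0.221
```

It's on the bench (19 N of downward load). I release gently and retreat upward.

```bash
python3 -m handwheel '{"gripper":[1,0.5,0.3,0,-0.3],"offset":[[-0.03,0,0],[-0.03,0,0],[-0.03,0,0],[-0.03,0,0],[-0.03,0,0]],"dr":[[0,0,0],[0,0,0],[0,0,0],[0,0,0],[0,0,0]]}';python3 -m handwheel '{"gripper":[-0.6,-0.6,-0.6,-0.6,-0.6],"offset":[[0,0,0],[-2,0,0],[-6,0,0],[-12,0,0],[-17,0,0]],"dr":[[0,0,0],[0,0,0],[0,0,0],[0,0,0],[0,0,0]]}'; python3 -m handwheel '{"gripper":[-0.6,-0.6,-0.6],"offset":[[0,0,-4],[0,0,-8],[0,0,-8]],"dr":[[0,0,0],[0,0,0],[0,0,0]]}'; python3 - <<'E'
from h import *
from rig import capture
goto([.45,-.12,.2])
for n in("top","side","wrist"):
    c=capture(n);print(n,bars(c,.0535 if n=="side" else .0565));P=cloud(c);H=P[...,2];d=np.hypot(P[...,0]-.45,P[...,1]+.1214)
    for lo,hi in((.078,.096),(.03,.045)):
        p=P[(H>lo)&(H<hi)&(d<.05)];print(lo,len(p),rect(p) if len(p)>5 else 0,np.percentile(p[:,2],[5,50,95]) if len(p) else 0)
    if n=="side": cv2.imwrite("pics/end.png",cv2.cvtColor(c["img"],cv2.COLOR_RGB2BGR))
E
```

```text
clock: 26.78
ee_pos: [0.4499, -0.1213, 0.0471]
ee_rot: [0.705, -0.063, 0.704, 0.062]
wrist_force: [-0.1, -0.5, -0.4]
gripper_width: 0.647
clock: 27.4
ee_pos: [0.4495, -0.1211, 0.2192]
ee_rot: [0.705, -0.063, 0.703, 0.062]
wrist_force: [1.1, -0.9, 0.3]
gripper_width: 0.8
clock: 27.78
ee_pos: [0.3692, -0.1353, 0.2192]
ee_rot: [0.705, -0.063, 0.704, 0.061]
wrist_force: [0.4, 0.1, 0.9]
gripper_width: 0.803
t 27.775 tcp [ 0.3692 -0.1353  0.2192] yaw 100.08 xdown [ 0.003 -0.002 -1.   ] off [1.94 0.09 8.22] dr [0 0 0] F [0.4 0.1 0.9] w 0.803 j6 -2.22
top ([(86, np.float64(-3.0), np.float64(4.6), np.float64(0.8)), (75, np.float64(31.1), np.float64(38.3), np.float64(34.7)), (79, np.float64(64.8), np.float64(72.5), np.float64(68.6)), (86, np.float64(98.9), np.float64(106.4), np.float64(102.7))], array([-63.2,  65.7]))
0.078 72 [ 450.9 -121.1   29.5   19.7   10.5] [0.08015341 0.08442615 0.08808699]
0.03 142 [ 450.9 -121.4   49.6   42.3   10.4] [0.03312485 0.03793266 0.04212304]
side ([(116, np.float64(-6.4), np.float64(5.3), np.float64(-0.5)), (117, np.float64(27.6), np.float64(39.0), np.float64(33.3)), (95, np.float64(61.6), np.float64(73.4), np.float64(67.5)), (108, np.float64(94.8), np.float64(106.7), np.float64(100.8))], array([-67.3,  65.1]))
0.078 82 [ 449.9 -123.    29.7   23.    10.5] [0.07868234 0.08292732 0.0869975 ]
0.03 174 [ 450.3 -124.2   53.3   43.3    7.2] [0.03158444 0.03717872 0.04323935]
wrist ([(33, np.float64(-4.0), np.float64(-0.2), np.float64(-2.1)), (216, np.float64(64.1), np.float64(72.0), np.float64(68.0)), (90, np.float64(97.5), np.float64(105.6), np.float64(101.5))], array([-65.7,  19.8]))
0.078 795 [ 449.8 -122.4   30.4   19.8   10.6] [0.08100421 0.08474582 0.08590972]
0.03 1360 [ 449.7 -122.3   50.5   41.8   10.5] [0.03344982 0.03884449 0.04036412]
```

View pics/end.png

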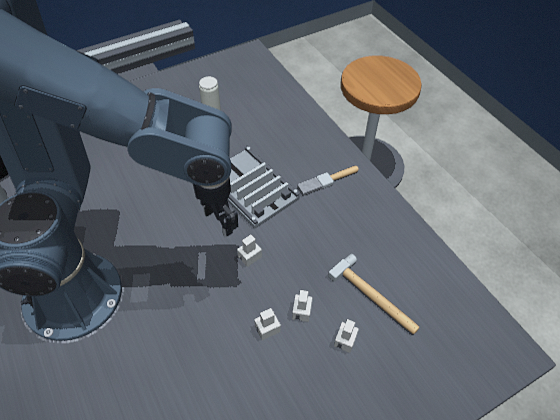

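The spacer stands upright on the bench at pixel (249,249), clear of the jig. The bars at about (265,190) are evenly spaced, and the hammer, brush and can haven't moved. The gripper is clear, so I'm handing in.

```bash
python3 -c "
from rig import hand_in
print(hand_in())"
```

```text
the job is handed in; nothing more can be done
None
```

The three bars are set and the job is handed in at about 28 s of the 72 s allowed; the hand-in gives no verdict.

- **Pressing:** I took the leftmost spacer with its thick leg towards the end bar. I drew up bars 1, 2 and 3 in turn and held each for at least half a second. Total pull on the tool was about 15 N for bar 1 (17 N peak reading) and about 13 N for bars 2 and 3. About 7 N of each pull was bar friction. The force on each contact was not measured separately, only judged from the total.
- **Gaps:** The last top view puts the bar centres 33.9, 33.9 and 34.1 mm apart. The wrist view after the third bar gave 33.9, 33.9 and 33.9 mm. The side view is coarser and gave 33.8, 34.2 and 33.3 mm, still inside the allowed 32.5–35.5 mm.
- **Spacer:** It stands upright on the bench at (0.450, -0.122) m, off the jig and released. Its body top reads 38–39 mm and its grip top 84–85 mm in the top and wrist views, as they should be if it stands on the bench. I loaded it to about 19 N when setting it down; the wrist force read zero after letting go.
- **Bystanders:** The hammer, brush and can look unmoved in the final picture; I did not measure their positions again.

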